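Close the pycnometer's chamber with its keyed cap

ROBOT

A 6-joint arm with a two-finger parallel gripper is mounted at the origin on the work surface. World frame = base frame: x ahead of the robot, y to its left, z up, the work surface at z = 0. Lengths are in m, angles in rad, forces in N, time in s.
With the tool pointing down it reaches from about 0.35 to 0.725 m from the base axis. Payload 6 kg.
Tool frame: the origin (TCP) lies midway between the tips of the shut fingers; the grasp point (between the pads) lies 19 mm behind it; z points along the fingers, y is the line along which they close (so a half turn about z gives the same grasp; the last joint's range is limited). The gripper opens to 85 mm and grips with 20 to 120 N. Pads are 22 mm wide; open, the fingers measure 114 mm over their backs; the gripper's body (76 mm by 85 mm) begins 54 mm behind the grasp point. The pads swing forward as they close: fully open they stand 13 mm farther back than shut.
Start: joints at [1.675, 0.04, 0.085, 0, -1.615, -0.334], TCP at [0.137, 0.584, 0.231] pointing down, gripper open.
Joint ranges: [-2.56, 2.56], [-1.29, 2.01], [-1.08, 1.49], [-3.29, 1.98], [-2.81, -0.18], [-2.99, 2.99]. Speed limits (rad/s): [2.57, 2.57, 3.01, 3.14, 3.14, 3.14].

INTERFACE

Orientations are given as a unit quaternion [x, y, z, w].
In Python, from station import * gives the robot as it stands.
- The arm moves only by the tool servo_tool, never from a script. Its argument "targets" is a list of rows, each a list of 7 numbers: the shift along the tool's x, y, z normalised to -1 to 1, where 1 is 250 mm, then the turn, a rotation vector about the tool's x, y, z normalised to -1 to 1, where 1 is 1.5 rad, then the finger opening in mm, from 0 to 85.4. In form: [[tx, ty, tz, wx, wy, wz, grip], ...]. A call has 1 to 12 rows; each row shifts and turns the commanded pose from where the row before left it, along the tool's axes as they then stand; what a row does not reach is not made up. A row lasts 1/12 s, in which the tool goes at most 41.7 mm and 7.16 degrees, less where a joint would pass 70% of its speed; a pose out of reach is approached as far as the arm can. A call with a number of a shift or a turn outside -1 to 1 is refused whole. A call with a gripper value outside its range is refused whole. The fingers move at their own pace and stop on an object; "grip_force" is the grip in N (left out, the last holds). Time passes only in rows, so rows that do not move let the fingers close. It gives the time, the measured TCP pose, the force, the opening and the grip force at its end, in the units of the state.
- read_state(): the state, without advancing time (a new reading comes with each control period).
- camera(name): name is "scene" or "top" or "wrist"; returns (picture, depth): 400x640x3 uint8, red, green, blue; 400x640 float32, m along the optical axis (not along the pixel's ray), 0 where there is no reading.
- calibration(name): a dict with "K" (3x3 intrinsics, pixels), "origin" and "rotation" of the camera in the world. Camera axes: x right, y up, looking along -z (the intrinsics and any distortion apply to the point x, -y, -z); pixel columns grow to the right and rows downward; lengths in m; the calibration is good to about 2 mm. The wrist camera is an equidistant fisheye: a pixel r from the principal point sees the ray r / f radians off the axis. A picture is of the moment at which its call begins: read the wrist's pose just before it. calibration takes no time and is no camera call; for the wrist camera it gives the pose at the moment of the call.
- close_job(): hands the job in; it is judged then, once.
The state is a dict: "t": time; "joint_pos": joint angles; "joint_velocities": joint speeds; "joint_torque": joint torques, N m; "position": TCP position; "eef_rot": TCP orientation; "contact_force": force on the tool from outside, world axes, zero at the start; "wrist_torque": the same for the moment, N m; "width": finger opening in m; "finger_force": force on a finger pad.
Only numpy, scipy, OpenCV 4.12 (cv2) and the standard library are available. Lean on these libraries where they do the work, as an engineer would, in place of code of your own. Each camera call takes 0.05 s, during which the arm holds its last target. There are 200 camera calls.

TASK

A rock plug is waiting in the chamber of the gas pycnometer: take the knurled cap from the bench, set it squarely on the chamber's neck and turn it there until the hidden keyways inside it drop over the neck's pins. Press it fully home against the spring-loaded seal ring and finish like that, the gripper still on the cap and holding it down, because the spring lifts it off again if you let go. Leave the rocks and everything else on the bench where they are.

Things in the scene. Friction and masses are not known exactly. Their poses are not given: they have to be found in the camera images.
- cap: The pycnometer's chamber cap: a round metal collar on the bench, mouth down, 39 mm high, about 0.25 kg. Lower 17 mm: dark skirt, 56 mm outside, 39 mm bore, 17 mm deep to the closed top. Inside it four keyways, 10 mm wide, 90 degrees apart, run its full depth; they cannot be seen, and nothing outside marks where they are. Origin: centre of the underside (skirt's lower edge); z up its axis.
- cap_grip (a point): On the cap's axis, 28 mm above its underside, at mid-height of its silver knurled grip: 58 mm in diameter, from 17 to 39 mm above the underside, a blue disc on its flat top.
- pycnometer: The gas pycnometer, a light grey bench instrument fixed to the bench, 360 mm deep (x), 270 mm wide (y), with keys and display on its sloping front, which faces its own -x. Flat top deck 180 mm above the bench; from an aluminium plate on it stands the chamber neck. Origin: centre of its underside; z up.
- rim (a point): Centre of the upper rim of the chamber neck, a vertical steel tube 36 mm outside, its top 4 mm tapering in to 32 mm, standing 24 mm above the deck. The cap goes over it with 3 mm of play in diameter and is fully home, closed top on the rim, when its underside is 17 mm below the rim. It meets the spring seal when 12 mm below.
- pins (a point): On the neck's axis, 7 mm below the rim, level with the tops of four pins, 5 mm thick, 90 degrees apart, sticking out 5.5 mm all round the neck. Which way they point differs each time; no axis tells it. Out of line, the cap's underside lands on them here; turned to within about 5 degrees of line, it goes down over them.
- seal (a joint): Spring-loaded seal ring in the neck's mouth, 29 mm in diameter, which the cap presses down: 0 = up, standing 5 mm above the rim; 0.005 m = level with the rim, the cap fully home. Its spring pushes up with 6 N at 0 and 10 N at 0.005 and lifts the cap off again when it is not held down.
- sample_cup: Bystander: small open aluminium cup, 40 mm in diameter, 42 mm high. Origin: centre of its underside.
- rock_grey: Bystander: grey-green rock, about 75 x 60 x 40 mm. Origin: centre of its underside.
- rock_white: Bystander: pale rock, about 85 x 65 x 50 mm. Origin: centre of its underside.
- rock_ochre: Bystander: brown rock, about 100 x 75 x 45 mm. Origin: centre of its underside.
- slab: Bystander: flat dark slate, about 130 x 85 x 20 mm. Origin: centre of its underside.
- plug: Bystander: brown rock core plug standing upright, 25 mm in diameter, 38 mm high. Origin: centre of its underside.
- loupe: Bystander: small folding hand lens, about 60 x 26 x 18 mm. Origin: centre of its underside.
- brush: Bystander: brush lying flat. Origin: on its underside.
There are look-alikes about, which are no part of the job. What is shaped like the cap but pink is not meant.

How it is judged:
By the outcome, as a careful person would: the job done as asked, in the order asked, and still so for the second after the job is handed in, while the arm keeps its last pose, push and grip.
It also fails if it takes over 64 s, if anything falls off the work surface, if the arm or the gripper's body presses on something with over 40 N, if the wrist force passes 120 N, or if a joint passes its speed limit or range.

## Working session

There is one attempt and no reset: what is moved stays moved. The work goes in short steps, Python scripts to look and compute and a tool call to move; the robot and the scene stay as the last step left them, time stands still between calls to the robot, and variables do not carry over. Pictures are saved under pics/ and viewed, at most 10 in all, crops included, and the job is handed in when it is done.

Besides the shell and the picture viewer there is one more tool, called after "Emit:" by a JSON object that holds its "method" and its "body", one argument or row to a line. servo_tool: Moves the arm, as the interface text tells. Its arguments: {"type":"object","properties":{"targets":{"type":"array","items":{"type":"array","items":{"type":"number"}}},"grip_force":{"type":"number"}},"required":["targets"]}

```bash
mkdir -p pics; ls; python3 - <<'E'
from station import *
import cv2,numpy as np
for n in ("scene","top"):
    p,d=camera(n); cv2.imwrite(f"pics/{n}0.png",p[:,:,::-1]); np.save(f"pics/{n}0.npy",d)
    c=calibration(n); print(n,c)
s=read_state(); print(s)
E
```

```text
pics
scene {'K': array([[413.11634767,   0.        , 322.6810695 ],
       [  0.        , 413.11634767, 199.99458519],
       [  0.        ,   0.        ,   1.        ]]), 'origin': array([1.39966694, 0.3194607 , 0.75802538]), 'rotation': array([0.27437929, 0.39922017, 0.72574087, 0.48850737])}
top {'K': array([[404.1536127 ,   0.        , 319.095731  ],
       [  0.        , 404.1536127 , 197.51487905],
       [  0.        ,   0.        ,   1.        ]]), 'origin': array([ 0.33078027, -0.0195559 ,  1.46477094]), 'rotation': array([ 0.03162235, -0.03654662, -0.69701241,  0.71542859])}
{'t': 0.1, 'joint_pos': array([ 1.67468772e+00,  4.07512487e-02,  8.39526354e-02, -4.16530070e-04,
       -1.61551841e+00, -3.33697863e-01]), 'joint_velocities': array([-2.98517732e-04, -1.55208520e-03,  3.00561461e-03,  6.79107954e-04,
       -2.89576471e-04, -5.66600753e-05]), 'joint_torque': array([-5.04013267e-03, -3.69346941e+01,  3.48282659e+01,  6.95171848e+00,
       -4.63840464e-03,  1.04127182e-06]), 'position': array([0.13653237, 0.58396127, 0.23040049]), 'eef_rot': array([ 9.93406624e-01, -1.14641435e-01, -3.80678834e-05,  7.87380801e-04]), 'contact_force': array([-0.15857309,  0.40635055,  0.03200556]), 'wrist_torque': array([-0.01876128,  0.00517517, -0.00143154]), 'finger_force': 0.0, 'width': 0.08576174454739437}
```

View pics/scene0.png

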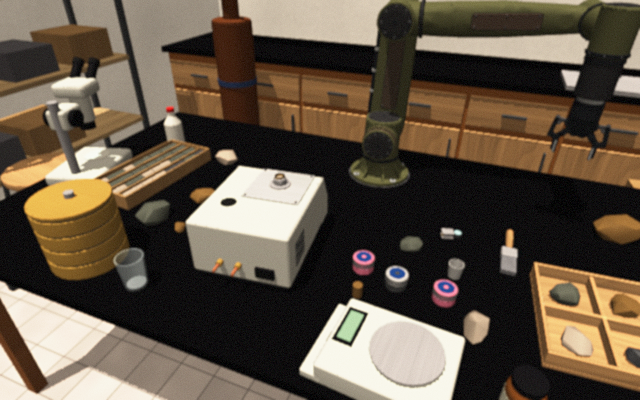

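View pics/top0.png

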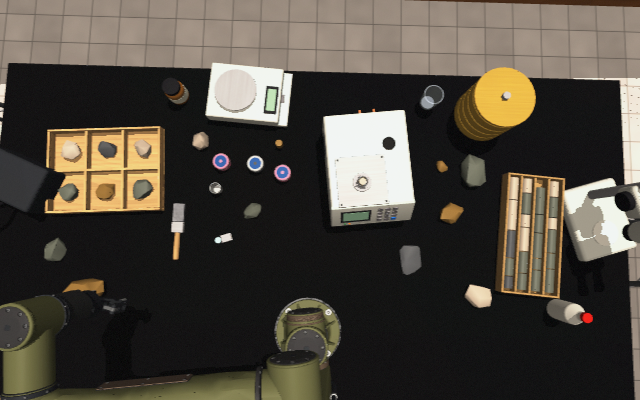

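The scene picture shows three cap-shaped things: a pink one at (363,262), a silver one with a blue disc at (397,278) and a pink one at (445,292). In the top picture they are at (221,161) pink, (255,163) silver and (283,172) pink. I choose the silver one at top (255,163). The neck is at top (362,182).

```bash
cat > h.py <<'E'
from station import *
import cv2,numpy as np
from scipy.spatial.transform import Rotation as R
def w(cal,u,v,d):
    K=cal["K"]; p=np.array([(u-K[0,2])/K[0,0],-(v-K[1,2])/K[1,1],-1])*d
    return cal["origin"]+R.from_quat(cal["rotation"]).apply(p)
def pix_plane(cal,u,v,z):   # ray to world height z
    a=w(cal,u,v,1.)-cal["origin"]; return cal["origin"]+a*(z-cal["origin"][2])/a[2]
def ray_fish(cal,u,v):
    K=cal["K"]; a=np.array([u-K[0,2],v-K[1,2]]); r=np.hypot(*a); t=r/K[0,0]
    e=a/r if r>0 else a
    return R.from_quat(cal["rotation"]).apply([np.sin(t)*e[0],-np.sin(t)*e[1],-np.cos(t)])
def fish_plane(cal,u,v,z):
    a=ray_fish(cal,u,v); return cal["origin"]+a*(z-cal["origin"][2])/a[2]
E
python3 - <<'E'
from h import *
c=calibration("top"); d=np.load("pics/top0.npy")
for n,u,v in (("cap",255,163),("p1",221,161),("p2",283,172),("neck",362,182),("deck",345,165),("deck2",375,205)):
    print(n,w(c,u,v,d[v,u]).round(4),d[v,u])
print("cap",pix_plane(c,255,163,.039),"rim",pix_plane(c,362,182,.204))
c=calibration("scene"); d=np.load("pics/scene0.npy")
for n,u,v in (("cap",397,272),("neck",280,177)): print(n,w(c,u,v,d[v,u]).round(4))
p=cv2.imread("pics/top0.png"); q=cv2.imread("pics/scene0.png")
a=cv2.resize(p[140:200,205:300],None,fx=4,fy=4,interpolation=2); b=cv2.resize(p[140:240,310:410],None,fx=4,fy=4,interpolation=2)
o=np.zeros((400,790,3),np.uint8); o[:240,:380]=a; o[:,385:785]=b; cv2.imwrite("pics/crop1.png",o)
c=calibration("wrist");print(c)
E
```

```text
cap [0.5861 0.2038 0.0414] 1.4400809
p1 [0.5897 0.3246 0.0428] 1.4382995
p2 [0.5565 0.1031 0.0408] 1.4383806
neck [ 0.5056 -0.1607  0.2032] 1.2733644
deck [ 0.563  -0.1078  0.1777] 1.3039032
deck2 [ 0.4365 -0.2069  0.1734] 1.2966099
cap [0.5865002  0.20415141 0.039     ] rim [ 0.50549548 -0.16056185  0.204     ]
cap [0.5868 0.2045 0.0433]
neck [ 0.5178 -0.1556  0.2084]
{'K': array([[309.70691629,   0.        , 318.91057078],
       [  0.        , 309.70691629, 196.21805402],
       [  0.        ,   0.        ,   1.        ]]), 'origin': array([0.21021703, 0.56665282, 0.3741907 ]), 'rotation': array([ 0.09346059, -0.11761863,  0.77486459, -0.61401616])}
```

View pics/crop1.png

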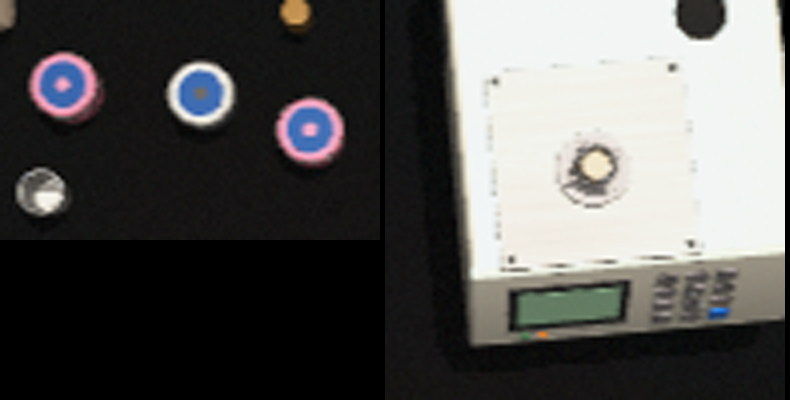

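The crop shows the chosen cap at crop (201,93), which is top (255,163). It has a silver rim, a blue disc and no pink, and both neighbours are pink. The neck is at crop (593,168), which is top (362,182). First I turn the wrist so that the fingers close radially, clear of the pink caps.

Emit:
{"method": "servo_tool", "body": {
  "targets": [
    [0,0,0,0,0,0.067,85],
    [0,0,0,0,0,0.067,85],
    [0,0,0,0,0,0.067,85],
    [0,0,0,0,0,0.067,85],
    [0,0,0,0,0,0.067,85],
    [0,0,0,0,0,0.067,85],
    [0,0,0,0,0,0.067,85],
    [0,0,0,0,0,0.067,85],
    [0,0,0,0,0,0.067,85],
    [0,0,0,0,0,0.067,85]
  ]
}}

```text
t: 0.93
position: [0.1366, 0.584, 0.2307]
eef_rot: [0.814, -0.581, 0.0, 0.0]
contact_force: [-0.3, 0.0, 0.2]
width: 0.0849
finger_force: 0.0
```

```bash
cat >> h.py <<'E'
def to(x,y,z):
    s=read_state(); r=R.from_quat(s["eef_rot"]); t=r.inv().apply(np.array([x,y,z])-s["position"])
    up=r.as_matrix()[:,2]; v=r.inv().apply(np.cross(up,[0,0,-1]))
    print("t",round(s["t"],2),"pos",s["position"].round(4),"shift/0.25",(t/.25).round(4),"tiltfix/1.5",(v/1.5).round(4),
      "q",s["joint_pos"].round(3),"F",s["contact_force"].round(1),"M",s["wrist_torque"].round(2),"w",round(s["width"],4),round(s["finger_force"],1),
      "yaw",round(np.arctan2(r.as_matrix()[1,0],r.as_matrix()[0,0]),4))
E
python3 -c "
from h import *
to(.5863,.204,.14)"
```

```text
t 0.93 pos [0.1366 0.584  0.2307] shift/0.25 [ 2.0219 -1.2074  0.364 ] tiltfix/1.5 [ 0.0003 -0.0007 -0.    ] q [ 1.675  0.041  0.084 -0.    -1.615 -1.344] F [-0.3  0.   0.2] M [ 0.03 -0.03  0.01] w 0.0849 0.0 yaw -1.2398
```

Emit:
{"method": "servo_tool", "body": {
  "targets": [
    [0.06,-0.036,0.01,0,0,0,85],
    [0.112,-0.067,0.02,0,0,0,85],
    [0.112,-0.067,0.02,0,0,0,85],
    [0.112,-0.067,0.02,0,0,0,85],
    [0.112,-0.067,0.02,0,0,0,85],
    [0.112,-0.067,0.02,0,0,0,85],
    [0.112,-0.067,0.02,0,0,0,85],
    [0.112,-0.067,0.02,0,0,0,85],
    [0.112,-0.067,0.02,0,0,0,85],
    [0.112,-0.067,0.02,0,0,0,85],
    [0.112,-0.067,0.02,0,0,0,85],
    [0.112,-0.067,0.02,0,0,0,85]
  ]
}}

```text
t: 1.93
position: [0.4264, 0.3416, 0.1733]
eef_rot: [0.815, -0.579, -0.0, 0.0]
contact_force: [0.1, 0.2, 0.0]
width: 0.0848
finger_force: 0.0
```

Emit:
{"method": "servo_tool", "body": {
  "targets": [
    [0.112,-0.067,0.02,0,0,0,85],
    [0.112,-0.067,0.02,0,0,0,85],
    [0.112,-0.067,0.02,0,0,0,85],
    [0.112,-0.067,0.02,0,0,0,85],
    [0.112,-0.067,0.02,0,0,0,85],
    [0.112,-0.067,0.02,0,0,0,85],
    [0.05,-0.03,0.02,0,0,0,85],
    [0,0,0,0,0,0,85],
    [0,0,0,0,0,0,85]
  ]
}}

```text
t: 2.68
position: [0.5869, 0.2076, 0.1376]
eef_rot: [0.815, -0.58, -0.0, 0.001]
contact_force: [-0.2, 1.1, 1.1]
width: 0.0851
finger_force: 0.0
```

```bash
python3 -c "
from h import *
c=calibration('wrist')
p,d=camera('wrist'); cv2.imwrite('pics/w1.png',p[:,:,::-1]); np.save('pics/w1.npy',d)
np.savez('pics/w1c.npz',**c)
to(.5863,.204,.14)
print(c['origin'])"
```

```text
t 2.73 pos [0.5867 0.2083 0.1384] shift/0.25 [ 0.0159  0.0071 -0.0066] tiltfix/1.5 [ 0.0006 -0.0001  0.    ] q [ 0.662  0.109 -0.011 -0.    -1.451 -0.326] F [0.  0.1 0.7] M [-0.02  0.06  0.01] w 0.085 0.0 yaw -1.2351
[0.61188545 0.13586156 0.28144238]
```

View pics/w1.png

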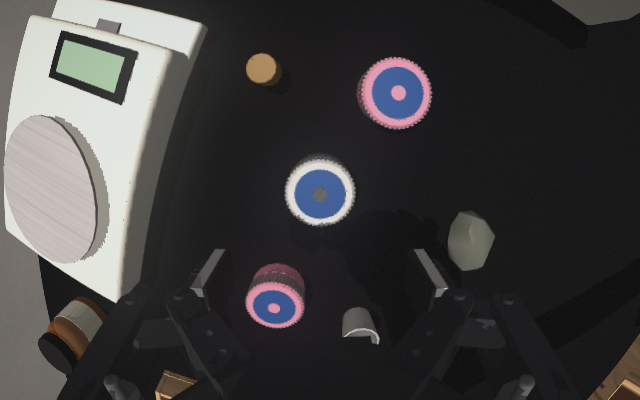

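```bash
python3 -c "
from h import *
c=dict(np.load('pics/w1c.npz'));d=np.load('pics/w1.npy')
print(c['rotation'],ray_fish(c,319,196))
for n,u,v in (('cap',320,193),('pinkA',397,93),('pinkB',274,305),('plug',263,68)): print(n,fish_plane(c,u,v,.039).round(4),d[v,u])
for x in ('top','scene'):
  c=calibration(x);print(x,ray_fish(c,c['K'][0,2],c['K'][1,2]))
"
```

```text
[ 0.02587578 -0.14827674  0.97490586 -0.16402136] [-0.09914705  0.2798935  -0.95489763]
cap [0.5868 0.2042 0.039 ] 0.24937856
pinkA [0.5566 0.1069 0.039 ] 0.22692747
pinkB [0.5917 0.3262 0.039 ] 0.28408372
plug [0.6616 0.1231 0.039 ] 0.22189708
top [ 0.09637533 -0.00569982 -0.99532874]
scene [-0.78830052 -0.31138819 -0.53067852]
```

The wrist view shows the silver cap at (320,193), with the pink ones at (397,93) and (274,305). It puts the cap at (0.587, 0.204), which agrees with the top camera. I compute the final shift and then descend.

```bash
python3 -c "
from h import *
to(.5866,.2041,.007)"
```

```text
t 2.73 pos [0.5867 0.2083 0.1384] shift/0.25 [0.0158 0.0054 0.5254] tiltfix/1.5 [ 0.0006 -0.0001  0.    ] q [ 0.662  0.109 -0.011 -0.    -1.451 -0.326] F [0.  0.1 0.7] M [-0.02  0.06  0.01] w 0.085 0.0 yaw -1.2351
```

Emit:
{"method": "servo_tool", "body": {
  "targets": [
    [0.016,0.005,0.06,0,0,0,85],
    [0,0,0.08,0,0,0,85],
    [0,0,0.08,0,0,0,85],
    [0,0,0.08,0,0,0,85],
    [0,0,0.08,0,0,0,85],
    [0,0,0.06,0,0,0,85],
    [0,0,0.04,0,0,0,85],
    [0,0,0.03,0,0,0,85],
    [0,0,0,0,0,0,85],
    [0,0,0,0,0,0,85]
  ]
}}

```text
t: 3.57
position: [0.5873, 0.2045, 0.012]
eef_rot: [0.816, -0.579, 0.0, -0.0]
contact_force: [1.1, -0.4, 1.4]
width: 0.0848
finger_force: 0.0
```

```bash
python3 -c "
from h import *
to(.5866,.2041,.007)"
```

```text
t 3.57 pos [0.5873 0.2045 0.012 ] shift/0.25 [0.0006 0.0032 0.0202] tiltfix/1.5 [-0.0005 -0.0001  0.    ] q [ 0.657  0.18  -0.169  0.    -1.221 -0.32 ] F [ 1.1 -0.4  1.4] M [-0.02 -0.05 -0.05] w 0.0848 0.0 yaw -1.234
```

Emit:
{"method": "servo_tool", "body": {
  "targets": [
    [0,0.002,0.016,0,0,0,85],
    [0,0,0,0,0,0,70],
    [0,0,0,0,0,0,60],
    [0,0,0,0,0,0,50],
    [0,0,0,0,0,0,50],
    [0,0,0,0,0,0,50],
    [0,0,0,0,0,0,50],
    [0,0,0,0,0,0,50]
  ],
  "grip_force": 70
}}

```text
t: 4.23
position: [0.5874, 0.2041, 0.0084]
eef_rot: [0.815, -0.579, 0.001, -0.001]
contact_force: [-0.0, 1.4, 4.5]
width: 0.0563
finger_force: 75.3
```

```bash
python3 -c "
from h import *
to(.5866,.2041,.007)"
```

```text
t 4.23 pos [0.5874 0.2041 0.0084] shift/0.25 [-0.0011  0.0028  0.0055] tiltfix/1.5 [-0.0011 -0.0001 -0.    ] q [ 6.560e-01  1.820e-01 -1.740e-01  1.000e-03 -1.213e+00 -3.200e-01] F [-0.   1.4  4.5] M [0.16 0.2  0.01] w 0.0563 75.3 yaw -1.2346
```

Emit:
{"method": "servo_tool", "body": {
  "targets": [
    [0,0,-0.03,0,0,0,50],
    [0,0,-0.08,0,0,0,50],
    [0,0,-0.12,0,0,0,50],
    [0,0,-0.14,0,0,0,50],
    [0,0,-0.14,0,0,0,50],
    [0,0,-0.14,0,0,0,50],
    [0,0,-0.14,0,0,0,50],
    [0,0,-0.14,0,0,0,50],
    [0,0,-0.1,0,0,0,50],
    [0,0,-0.06,0,0,0,50],
    [0,0,-0.03,0,0,0,50],
    [0,0,0,0,0,0,50]
  ]
}}

```text
t: 5.23
position: [0.5868, 0.204, 0.2882]
eef_rot: [0.815, -0.579, 0.0, -0.001]
contact_force: [-0.1, 0.5, -3.4]
width: 0.0563
finger_force: 75.1
```

Emit:
{"method": "servo_tool", "body": {
  "targets": [
    [0.04,0.033,0,0,0,0,50],
    [0.08,0.067,0,0,0,0,50],
    [0.09,0.075,0,0,0,0,50],
    [0.1,0.083,0,0,0,0,50],
    [0.1,0.083,0,0,0,0,50],
    [0.1,0.083,0,0,0,0,50],
    [0.1,0.083,0,0,0,0,50],
    [0.1,0.083,0,0,0,0,50],
    [0.1,0.083,0,0,0,0,50],
    [0.08,0.067,0,0,0,0,50],
    [0.05,0.042,0,0,0,0,50],
    [0,0,0,0,0,0,50]
  ]
}}

```text
t: 6.23
position: [0.4777, -0.0852, 0.2858]
eef_rot: [0.814, -0.58, -0.001, 0.001]
contact_force: [0.3, -0.7, -3.5]
width: 0.0561
finger_force: 75.2
```

Emit:
{"method": "servo_tool", "body": {
  "targets": [
    [0,0,0,0,0,0,50],
    [0,0,0,0,0,0,50]
  ]
}}

```text
t: 6.4
position: [0.4792, -0.0823, 0.2858]
eef_rot: [0.815, -0.579, -0.001, 0.001]
contact_force: [-0.2, 0.2, -2.0]
width: 0.0568
finger_force: 75.2
```

```bash
python3 -c "
from h import *
c=calibration('wrist')
p,d=camera('wrist'); cv2.imwrite('pics/w2.png',p[:,:,::-1]); np.save('pics/w2.npy',d)
np.savez('pics/w2c.npz',**c)
to(.5055,-.1606,.262)"
```

```text
t 6.45 pos [ 0.4794 -0.082   0.286 ] shift/0.25 [0.3313 0.0053 0.096 ] tiltfix/1.5 [ 0.0012  0.0004 -0.    ] q [ 0.246 -0.248 -0.081 -0.    -1.739  0.09 ] F [ 0.4 -0.5 -1.4] M [-0.02 -0.01  0.07] w 0.0561 75.2 yaw -1.2343
```

View pics/w2.png

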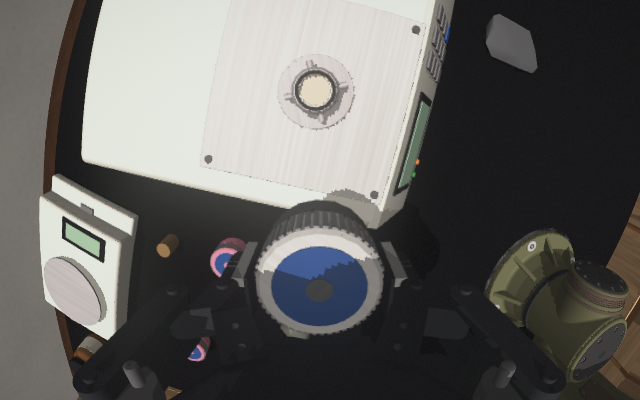

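The wrist view shows the cap held squarely, its disc centred at (319,289). The neck is ahead at about (315,91), with pins visible. I enlarge the neck.

```bash
python3 -c "
from h import *
p=cv2.imread('pics/w2.png');cv2.imwrite('pics/w2z.png',cv2.resize(p[45:140,265:365],None,fx=6,fy=6,interpolation=2))
c=dict(np.load('pics/w2c.npz'));d=np.load('pics/w2.npy')
print(c['origin'],d[91,315],d[88:96:2,290:342:3].round(4))
print('rim',fish_plane(c,315,91,.204)); print('cap top', fish_plane(c,319,289,.286-.0084+.039))
"
```

```text
[ 0.50437827 -0.15411136  0.42954449] 0.21386027 [[0.2295 0.2119 0.2048 0.2129 0.2135 0.2119 0.2128 0.2133 0.2132 0.2127
  0.2126 0.2133 0.2139 0.2124 0.2095 0.2061 0.2135 0.2185]
 [0.229  0.2118 0.2072 0.2146 0.2146 0.2137 0.214  0.2134 0.2139 0.2134
  0.2137 0.2135 0.2136 0.2145 0.2138 0.2063 0.213  0.2304]
 [0.2301 0.2119 0.2061 0.214  0.2143 0.215  0.2141 0.2147 0.2129 0.2145
  0.2141 0.2136 0.2148 0.2139 0.208  0.2064 0.2147 0.2305]
 [0.2192 0.2125 0.2081 0.2154 0.2141 0.2151 0.2136 0.2149 0.2134 0.2135
  0.2148 0.2155 0.2144 0.2165 0.2076 0.2178 0.2145 0.2315]]
rim [ 0.50932916 -0.16107698  0.204     ]
cap top [ 0.47857233 -0.08075597  0.3166    ]
```

View pics/w2z.png

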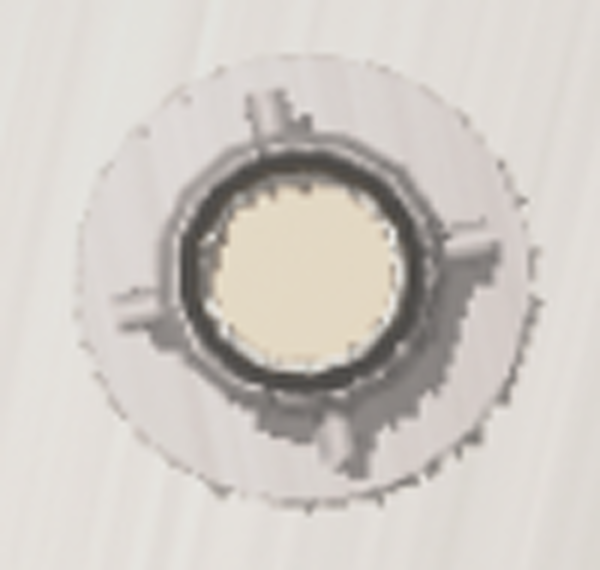

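```bash
python3 -c "
from h import *
p=cv2.imread('pics/w2.png').astype(int);c=dict(np.load('pics/w2c.npz'))
b=(p[:,:,0]-p[:,:,2]>25)&(p[:,:,0]>40)
m=np.zeros(b.shape,np.uint8);m[215:370,245:395]=b[215:370,245:395]*255
cn=max(cv2.findContours(m,0,1)[0],key=cv2.contourArea);e=cv2.fitEllipse(cv2.convexHull(cn));print(e)
q=np.array([fish_plane(c,*x[0],.3166) for x in cv2.convexHull(cn)]);(cx,cy),r=cv2.minEnclosingCircle(q[:,:2].astype(np.float32));print('disc',cx,cy,r)
z=lambda u,v:(265+u/6-.4,45+v/6-.4)
for n,hz,pts in (('neck',.201,[(163,270),(435,270),(300,133),(300,405)]),('ring',.209,[(180,272),(428,272),(304,150),(304,393)]),('pinsend',.196,[(120,312),(498,242),(265,93),(348,468)])):
  P=np.array([fish_plane(c,*z(*a),hz) for a in pts]);print(n,P.mean(0).round(4),np.linalg.norm(P[0]-P[1]),np.linalg.norm(P[2]-P[3]), np.degrees(np.arctan2(*(P[0]-P[1])[[1,0]])),np.degrees(np.arctan2(*(P[2]-P[3])[[1,0]])))
"
```

```text
((318.9826965332031, 285.8647766113281), (79.17362976074219, 95.95597839355469), 90.42255401611328)
disc 0.4785096049308777 -0.08062466233968735 0.021387813612818718
neck [ 0.5101 -0.1622  0.201 ] 0.03288476227100538 0.03357221062531174 19.01558506579957 -70.85687221968494
ring [ 0.5093 -0.1618  0.209 ] 0.02892593320678314 0.028928847873738586 19.05136829062221 -70.84848992720296
pinsend [ 0.5089 -0.1617  0.196 ] 0.047604640806882675 0.04847563631854117 29.788813743819574 -58.60508003060082
```

The crop shows the neck at crop (300,270), the seal ring at crop (304,272), and four pins about 30.5° from the world axes. Measured relative to the cap in the same picture, the neck puts the TCP goal at about (0.510, -0.163).

```bash
python3 -c "
from h import *
to(.510,-.163,.240)"
```

```text
t 6.45 pos [ 0.4794 -0.082   0.286 ] shift/0.25 [ 0.3463 -0.0087  0.1839] tiltfix/1.5 [ 0.0012  0.0004 -0.    ] q [ 0.246 -0.248 -0.081 -0.    -1.739  0.09 ] F [ 0.4 -0.5 -1.4] M [-0.02 -0.01  0.07] w 0.0561 75.2 yaw -1.2343
```

Emit:
{"method": "servo_tool", "body": {
  "targets": [
    [0.04,0,0,0,0,0,50],
    [0.07,-0.009,0,0,0,0,50],
    [0.08,0,0,0,0,0,50],
    [0.08,0,0,0,0,0,50],
    [0.05,0,0.04,0,0,0,50],
    [0.026,0,0.06,0,0,0,50],
    [0,0,0.05,0,0,0,50],
    [0,0,0.03,0,0,0,50],
    [0,0,0,0,0,0,50],
    [0,0,0,0,0,0,50],
    [0,0,0,0,0,0,50]
  ]
}}

```text
t: 7.37
position: [0.5106, -0.1633, 0.2433]
eef_rot: [0.816, -0.579, 0.001, -0.0]
contact_force: [1.0, 0.1, -2.4]
width: 0.0561
finger_force: 75.2
```

```bash
python3 -c "
from h import *
p,d=camera('wrist'); cv2.imwrite('pics/w3.png',p[:,:,::-1])
c=calibration('scene');p,d=camera('scene'); cv2.imwrite('pics/s3.png',cv2.resize(p[130:230,210:350,::-1],None,fx=5,fy=5,interpolation=2))
to(.510,-.163,.2074)"
```

```text
t 7.47 pos [ 0.5106 -0.1632  0.2435] shift/0.25 [-0.0019  0.0024  0.1443] tiltfix/1.5 [-0.0011 -0.0006  0.    ] q [ 0.066 -0.13  -0.058  0.    -1.641  0.27 ] F [-0.5  0.1 -2.2] M [-0.04 -0.01 -0.  ] w 0.0568 75.2 yaw -1.2343
```

View pics/s3.png

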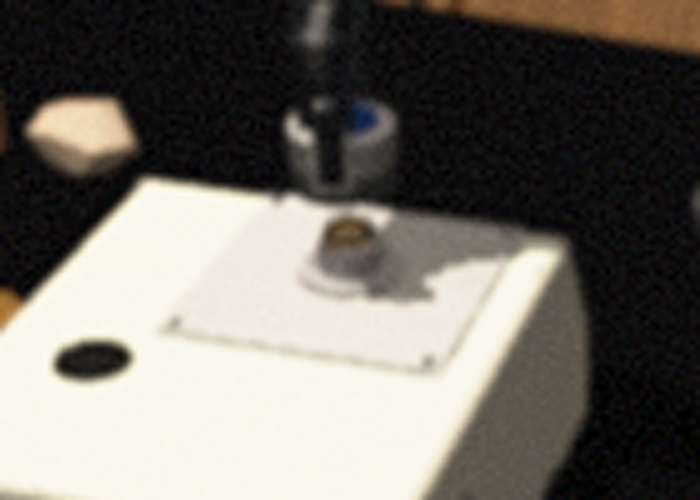

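The scene crop shows the cap level and right above the neck, the cap at about (340,145) and the rim at (347,238). I go down slowly, feeling for contact.

Emit:
{"method": "servo_tool", "body": {
  "targets": [
    [0,0,0.04,0,0,0,50],
    [0,0,0.04,0,0,0,50],
    [0,0,0.03,0,0,0,50],
    [0,0,0.01,0,0,0,50],
    [0,0,0.008,0,0,0,50],
    [0,0,0.008,0,0,0,50],
    [0,0,0,0,0,0,50]
  ]
}}

```text
t: 8.05
position: [0.5102, -0.1634, 0.2081]
eef_rot: [0.815, -0.579, -0.0, 0.0]
contact_force: [0.3, -0.2, -2.0]
width: 0.0562
finger_force: 75.2
```

```bash
python3 -c "
from h import *
to(.510,-.163,.2054)"
```

```text
t 8.05 pos [ 0.5102 -0.1634  0.2081] shift/0.25 [-0.002   0.0003  0.0108] tiltfix/1.5 [ 0.0001 -0.      0.    ] q [ 0.066 -0.133 -0.124  0.    -1.579  0.27 ] F [ 0.3 -0.2 -2. ] M [-0.04  0.01 -0.06] w 0.0562 75.2 yaw -1.2349
```

The cap is over the rim with no side force. I continue down to the pins.

Emit:
{"method": "servo_tool", "body": {
  "targets": [
    [0,0,0.004,0,0,0,50],
    [0,0,0.004,0,0,0,50],
    [0,0,0.004,0,0,0,50],
    [0,0,0.004,0,0,0,50],
    [0,0,0,0,0,0,50]
  ]
}}

```text
t: 8.47
position: [0.5105, -0.1635, 0.2053]
eef_rot: [0.815, -0.579, 0.001, -0.0]
contact_force: [-0.9, 0.2, 0.4]
width: 0.0564
finger_force: 75.4
```

```bash
python3 -c "
from h import *
to(.510,-.163,.2054)"
```

```text
t 8.47 pos [ 0.5105 -0.1635  0.2053] shift/0.25 [-0.0024  0.0011 -0.0005] tiltfix/1.5 [-0.0007 -0.0006 -0.    ] q [ 6.600e-02 -1.330e-01 -1.300e-01  1.000e-03 -1.573e+00  2.700e-01] F [-0.9  0.2  0.4] M [0.24 0.33 0.04] w 0.0564 75.4 yaw -1.2347
```

The cap touches the pins at TCP z 0.2053, as expected. I press lightly and turn.

Emit:
{"method": "servo_tool", "body": {
  "targets": [
    [0,0,0.006,0,0,0,50],
    [0,0,0,0,0,0.03,50],
    [0,0,0,0,0,0.03,50],
    [0,0,0,0,0,0.03,50],
    [0,0,0,0,0,0.03,50]
  ]
}}

```text
t: 8.88
position: [0.5108, -0.1642, 0.2051]
eef_rot: [0.759, -0.651, 0.002, -0.0]
contact_force: [-2.1, -0.9, 5.9]
width: 0.0565
finger_force: 76.3
```

```bash
python3 -c "
from h import *
to(.510,-.163,.2054)"
```

```text
t 8.88 pos [ 0.5108 -0.1642  0.2051] shift/0.25 [-0.0052  0.0024 -0.0012] tiltfix/1.5 [-0.0018 -0.0016  0.    ] q [ 0.065 -0.134 -0.132  0.002 -1.57   0.088] F [-2.1 -0.9  5.9] M [-0.23  0.59  0.09] w 0.0565 76.3 yaw -1.417
```

Emit:
{"method": "servo_tool", "body": {
  "targets": [
    [0,0,0.001,0,0,0.03,50],
    [0,0,0,0,0,0.03,50],
    [0,0,0,0,0,0.03,50],
    [0,0,0,0,0,0.03,50]
  ]
}}

```text
t: 9.22
position: [0.5106, -0.1643, 0.2051]
eef_rot: [-0.698, 0.716, -0.002, 0.0]
contact_force: [-2.1, 0.1, 6.5]
width: 0.0564
finger_force: 76.3
```

Emit:
{"method": "servo_tool", "body": {
  "targets": [
    [0,0,0,0,0,0.03,50],
    [0,0,0,0,0,0.03,50],
    [0,0,0,0,0,0.03,50],
    [0,0,0,0,0,0.03,50]
  ]
}}

```text
t: 9.55
position: [0.5105, -0.1642, 0.2051]
eef_rot: [-0.631, 0.776, -0.002, 0.0]
contact_force: [-2.7, 0.9, 6.2]
width: 0.0561
finger_force: 76.2
```

```bash
python3 -c "
from h import *
to(.510,-.163,.2054)"
```

```text
t 9.55 pos [ 0.5105 -0.1642  0.2051] shift/0.25 [-0.0043  0.003  -0.0014] tiltfix/1.5 [-0.002  -0.0009 -0.    ] q [ 0.065 -0.134 -0.132  0.002 -1.571 -0.272] F [-2.7  0.9  6.2] M [0.   1.16 0.17] w 0.0561 76.2 yaw -1.777
```

Emit:
{"method": "servo_tool", "body": {
  "targets": [
    [0,0,0,0,0,0.03,50],
    [0,0,0,0,0,0.03,50],
    [0,0,0,0,0,0.03,50],
    [0,0,0,0,0,0.03,50]
  ]
}}

```text
t: 9.88
position: [0.5104, -0.1642, 0.2051]
eef_rot: [-0.558, 0.83, -0.001, 0.0]
contact_force: [-3.3, -0.4, 6.6]
width: 0.0565
finger_force: 76.2
```

Emit:
{"method": "servo_tool", "body": {
  "targets": [
    [0,0,0,0,0,0.03,50],
    [0,0,0,0,0,0.03,50],
    [0,0,0,0,0,0.03,50],
    [0,0,0,0,0,0.03,50]
  ]
}}

```text
t: 10.22
position: [0.51, -0.1642, 0.2049]
eef_rot: [-0.481, 0.876, -0.001, 0.0]
contact_force: [-4.1, 1.0, 6.3]
width: 0.0564
finger_force: 76.2
```

Emit:
{"method": "servo_tool", "body": {
  "targets": [
    [0,0,0,0,0,0.03,50],
    [0,0,0,0,0,0.03,50],
    [0,0,0,0,0,0.03,50],
    [0,0,0,0,0,0.03,50]
  ]
}}

```text
t: 10.55
position: [0.5103, -0.1633, 0.2023]
eef_rot: [-0.401, 0.916, 0.0, 0.0]
contact_force: [-0.6, 1.1, -3.0]
width: 0.0561
finger_force: 75.5
```

```bash
python3 -c "
from h import *
to(.510,-.163,.2054)"
```

```text
t 10.55 pos [ 0.5103 -0.1633  0.2023] shift/0.25 [-0.0003  0.0017 -0.0122] tiltfix/1.5 [ 0.0001  0.0001 -0.    ] q [ 0.066 -0.133 -0.135 -0.    -1.569 -0.812] F [-0.6  1.1 -3. ] M [-0.02 -0.   -0.  ] w 0.0561 75.5 yaw -2.3171
```

The cap has dropped over the pins: z fell from 0.205 to 0.202 and the moment vanished. I press it home.

Emit:
{"method": "servo_tool", "body": {
  "targets": [
    [0,0,0.006,0,0,0.01,50],
    [0,0,0.006,0,0,0,50],
    [0,0,0.006,0,0,0,50],
    [0,0,0.006,0,0,0,50],
    [0,0,0.006,0,0,0,50],
    [0,0,0.006,0,0,0,50],
    [0,0,0,0,0,0,50],
    [0,0,0,0,0,0,50]
  ],
  "grip_force": 90
}}

```text
t: 11.22
position: [0.5104, -0.1635, 0.1955]
eef_rot: [-0.395, 0.919, -0.001, 0.001]
contact_force: [-3.7, 2.7, 8.4]
width: 0.0558
finger_force: 98.7
```

```bash
python3 -c "
from h import *
to(.510,-.163,.1954)"
```

```text
t 11.22 pos [ 0.5104 -0.1635  0.1955] shift/0.25 [-0.0002  0.0026  0.0003] tiltfix/1.5 [-0.0013  0.0006  0.    ] q [ 6.600e-02 -1.340e-01 -1.490e-01  1.000e-03 -1.554e+00 -8.240e-01] F [-3.7  2.7  8.4] M [1.19 1.4  0.04] w 0.0558 98.7 yaw -2.3288
```

Emit:
{"method": "servo_tool", "body": {
  "targets": [
    [0,0,0.006,0,0,0,50],
    [0,0,0.006,0,0,0,50],
    [0,0,0,0,0,0,50],
    [0,0,0,0,0,0,50]
  ]
}}

```text
t: 11.55
position: [0.5105, -0.1635, 0.1954]
eef_rot: [-0.396, 0.918, -0.001, 0.002]
contact_force: [-9.2, 6.8, 19.6]
width: 0.0561
finger_force: 99.4
```

```bash
python3 -c "
from h import *
to(.510,-.163,.1954)"
```

```text
t 11.55 pos [ 0.5105 -0.1635  0.1954] shift/0.25 [-0.0002  0.0028  0.    ] tiltfix/1.5 [-0.0027  0.0014  0.    ] q [ 0.066 -0.136 -0.151  0.002 -1.552 -0.824] F [-9.2  6.8 19.6] M [ 2.68  3.27 -0.03] w 0.0561 99.4 yaw -2.3283
```

Pressing harder no longer lowers the cap. It has stopped at z 0.1954, exactly 17 mm below the rim. One look to confirm, holding still.

Emit:
{"method": "servo_tool", "body": {
  "targets": [
    [0,0,0,0,0,0,50],
    [0,0,0,0,0,0,50],
    [0,0,0,0,0,0,50],
    [0,0,0,0,0,0,50],
    [0,0,0,0,0,0,50],
    [0,0,0,0,0,0,50],
    [0,0,0,0,0,0,50],
    [0,0,0,0,0,0,50]
  ]
}}

```text
t: 12.22
position: [0.5105, -0.1635, 0.1954]
eef_rot: [-0.396, 0.918, -0.001, 0.002]
contact_force: [-9.7, 7.0, 19.0]
width: 0.0559
finger_force: 99.4
```

```bash
python3 -c "
from h import *
p,d=camera('scene'); cv2.imwrite('pics/s4.png',cv2.resize(p[120:320,200:500,::-1],None,fx=2.6,fy=2.6,interpolation=2))
to(.510,-.163,.1954)"
```

```text
t 12.27 pos [ 0.5105 -0.1635  0.1954] shift/0.25 [-0.0001  0.0028  0.    ] tiltfix/1.5 [-0.0027  0.0014  0.    ] q [ 0.066 -0.136 -0.151  0.002 -1.552 -0.824] F [-9.5  7.1 18.9] M [2.65 3.31 0.03] w 0.056 99.4 yaw -2.3283
```

View pics/s4.png

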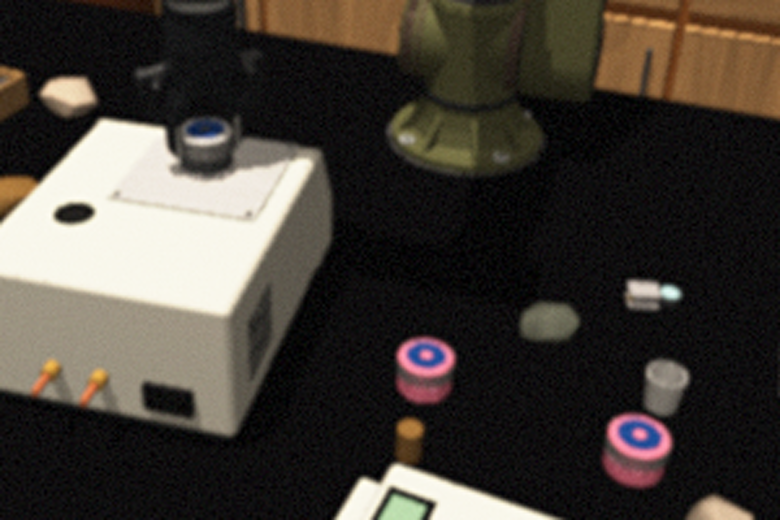

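The picture shows the cap seated low on the plate at (205,145), still in the gripper. The pink caps, plug, cup and rocks are where they were. The pose is steady, so I hand in.

```bash
python3 -c "
from station import *
print(close_job())"
```

```text
the job is handed in; nothing more can be done
None
```

The cap is over the pins and pressed fully home, 17 mm below the rim, with the gripper still holding it down at about 19 N; the job was handed in at 12.3 s, and no verdict came back.

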